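# Gauge a speed sensor's air gap with feeler blades

## Task

Find which of the three feeler blades fits the gap between the pulley's gauging tooth and the orange sensor nose: the right one slides in with a light drag, nipped by the sprung nose; a thin one is loose, and one that is too thick stops at the mouth and must not be forced. Hold a blade by its handle, keep its face against the tooth, slide it gently straight down to feel the fit, and leave the blade that fits upright and fully home in the gap, let go, with the other two standing in the rack. Leave everything else on the desk alone.

Things in the scene. Friction and masses are not known exactly. Their poses are not given: they have to be found in the camera images.
- rig: Fixed rig: aluminium base plate 150 x 265 x 12 mm with a dark toothed crank pulley (132 mm across, 86 mm high) on its +y half, blue sensor bracket on its -y half. Origin at desk level straight below the middle of the gauging tooth's face; +y points into the tooth, towards the pulley's axis, -y to the sensor; x along the gap; z up.
- tooth_top (a point): Middle of the upper edge of the bright gauging tooth's upright face (34 mm wide along x), 86 mm above the desk; axes as the rig. A blade fully home has its handle's shoulder resting on the tooth's top, tip 56 mm below this point, leaf flat on this face, on its -y side, its width along x.
- bracket: Blue bracket fixed to the rig, carrying the black sensor carriage and the orange sensor nose; nothing there is over 70 mm high. Origin and axes are the rig's (at desk level under the tooth's face), not at the sensor. The gap between tooth and nose differs each time, 0.8 to 11.6 mm; it is not measured, feel it.
- mouth (a point): Point on the tooth's face level with the nose's top, 70 mm above the desk: the gap's mouth. From here down to 50 mm the nose has a sloping lead-in that closes by 8 mm towards the tooth. Above this height a blade touches only the tooth. Axes as the rig.
- nip (a point): Point on the tooth's face 43 mm above the desk, opposite the nose's upright flat (26 mm wide, 36 to 50 mm high). The nose springs back at most 5 mm, 2.1 N at first touch to 5.1 N, then stops hard. A blade thinner than the gap is loose; up to about 5 mm thicker it goes in with 2 to 8 N drag (up to about 10 N push at the lead-in); thicker still it is blocked at the lead-in.
- blade_thin: Feeler blade thin: steel leaf 4 mm thick (along its y), 24 mm wide (x), 56 mm long, under a yellow block handle 28 mm thick (y), 40 mm wide (x), 42 mm high. Origin at the centre of the leaf's lower tip, z up to the handle; the handle spans 56 to 98 mm above the origin. The tip edge is fully rounded (half round, radius 2 mm). Mass about 60 g.
- blade_mid: Feeler blade medium: steel leaf 8 mm thick (along its y), 24 mm wide (x), 56 mm long, under a red block handle 28 mm thick (y), 40 mm wide (x), 42 mm high. Origin at the centre of the leaf's lower tip, z up to the handle; the handle spans 56 to 98 mm above the origin. The tip edge is fully rounded (half round, radius 4 mm). Mass about 60 g.
- blade_thick: Feeler blade thick: steel leaf 12 mm thick (along its y), 24 mm wide (x), 56 mm long, under a blue block handle 28 mm thick (y), 40 mm wide (x), 42 mm high. Origin at the centre of the leaf's lower tip, z up to the handle; the handle spans 56 to 98 mm above the origin. The tip edge is fully rounded (half round, radius 6 mm). Mass about 60 g.
- rack: Fixed grey rack block 230 (x) x 60 (y) x 61 mm (z) with three through wells 32 (x) x 18 (y) mm at x = -70, 0 and +70 mm, y = 0. Origin at the centre of its underside. The blades stand in the wells in any order, handle shoulders on the rack's top 61 mm above the desk, blade axes parallel to the rack's, tip 5 mm above the desk.
- flasher: Bystander: black interface box with a blue top, 110 x 170 x 36 mm.
- pen_cup: Bystander: green cup with pens, 76 mm across, 145 mm tall with pens.
- screwdriver: Bystander: screwdriver lying on the desk, 160 mm long.
- car_key: Bystander: black car key, 36 x 100 x 14 mm.
- phone: Bystander: black phone lying flat, 74 x 152 x 9 mm.

How it is judged:
By the outcome, as a careful person would: the job done as asked, in the order asked, and still so for the second after the job is handed in, with the robot touching nothing.
It also fails if it takes over 72 s, if anything falls off the work surface, if the arm or the gripper's body presses on something with over 40 N, if the wrist force passes 120 N, or if a joint passes its speed limit or range.

## Robot

A 6-joint arm with a two-finger parallel gripper is mounted at the origin on the work surface. World frame = base frame: x ahead of the robot, y to its left, z up, the work surface at z = 0. Lengths are in m, angles in rad, forces in N, time in s.
With the tool pointing down it reaches from about 0.275 to 0.85 m from the base axis. Payload 5.2 kg.
Tool frame: the origin (TCP) lies at the centre of the arm's flange, where the gripper is bolted on; the fingertips stand robot.tcp_to_tips ahead of it and the grasp point (between the pads) lies 155 mm ahead of it (robot.tcp_to_tips is the distance from the TCP to the fingertips, in m); z points along the fingers, y is the line along which they close (so a half turn about z gives the same grasp; the last joint's range is limited). The gripper opens to 85 mm and grips with 20 to 120 N. Pads are 22 mm wide; open, the fingers measure 114 mm over their backs; the gripper's body (76 mm by 85 mm) begins 54 mm behind the grasp point. The pads swing forward as they close: fully open they stand 13 mm farther back than shut.
Start: joints at [-1.38, 0.259, 1.535, -0, 1.348, -0.203], TCP at [0.211, -0.508, 0.405] pointing down, gripper open.
Joint ranges: [-3.14, 3.14], [-0.91, 2.08], [0.19, 2.58], [-1.22, 4.36], [0.22, 2.71], [-3.12, 3.12]. Speed limits (rad/s): [2.57, 2.57, 3.14, 3.14, 3.14, 3.14].

## Interface

Orientations are given as a rotation vector (axis times angle).
In Python, from bench import robot gives the robot as it stands.
- The arm moves only by the tool play_rows, never from a script. Its argument "plan" is a list that holds one entry, the list of rows, each a list of 7 numbers: the turn, a rotation vector about the tool's x, y, z in degrees, then the shift along the tool's x, y, z in cm, then the finger opening in cm, from 0 to 8.54. A call has 1 to 5 rows; each row is the pose to reach, as a shift and turn from the pose commanded when the call began, along the tool's axes at that moment; what a row does not reach only later rows make up. A row lasts 1/12 s, in which the tool goes at most 41.7 mm and 7.16 degrees, less where a joint would pass 70% of its speed; a pose out of reach is approached as far as the arm can. A call with a gripper value outside its range is refused whole. The fingers move at their own pace and stop on an object; "grip_force" is the grip in N (left out, the last holds). Time passes only in rows, so rows that repeat a pose let the fingers close. It gives the time, the measured TCP pose, the force and the opening at its end, in the units of the state.
- robot.state(): the state, without advancing time (a new reading comes with each control period).
- robot.read_camera(name): name is "scene" or "top" or "wrist"; returns the picture (400x640x3 uint8, red, green, blue); there is no depth.
- robot.camera_info(name): a dict with "mtx" (3x3 intrinsics, pixels), "origin" and "orientation" of the camera in the world. Camera axes: x right, y up, looking along -z (the intrinsics and any distortion apply to the point x, -y, -z); pixel columns grow to the right and rows downward; lengths in m; the calibration is good to about 2 mm. A picture is of the moment at which its call begins: read the wrist's pose just before it. camera_info takes no time and is no camera call; for the wrist camera it gives the pose at the moment of the call.
- robot.close_job(): hands the job in, once; it reports no verdict.
The state is a dict: "time": time; "joint_positions": joint angles; "joint_vel": joint speeds; "tau": joint torques, N m; "tcp_pos": TCP position; "tcp_rot": TCP orientation; "wrist_force": force on the tool from outside, world axes, zero at the start; "torque": the same for the moment, N m; "gripper_width": finger opening in m.
Only numpy, scipy, OpenCV 4.12 (cv2) and the standard library are available. Lean on these libraries where they do the work, as an engineer would, in place of code of your own. Each camera call takes 0.05 s, during which the arm holds its last target. There are 200 camera calls.

## Working session

There is one attempt and no reset: what is moved stays moved. The work goes in short steps, Python scripts to look and compute and a tool call to move; the robot and the scene stay as the last step left them, time stands still between calls to the robot, and variables do not carry over. Pictures are saved under pics/ and viewed, on a budget of 10 in all, crops included, one or two more only if the job needs it, and the job is handed in when it is done.

Besides the shell and the picture viewer there is one more tool, called after ">>>" as name(argument=value, ...), one argument or row to a line, values as JSON. play_rows: Moves the arm, as the interface text tells. Its arguments: {"type":"object","properties":{"plan":{"type":"array","items":{"type":"array","items":{"type":"array","items":{"type":"number"}}}},"grip_force":{"type":"number"}},"required":["plan"]}

```bash
ls; mkdir -p pics
python3 - <<'E'
from bench import robot
import cv2
print(robot.state(), robot.tcp_to_tips)
for n in("top","scene"):
    print(n,robot.camera_info(n))
    cv2.imwrite(f"pics/{n}0.png",cv2.cvtColor(robot.read_camera(n),cv2.COLOR_RGB2BGR))
E
```

```text
pics
{'time': 0.0, 'joint_positions': array([-1.37981737e+00,  2.59347404e-01,  1.53611670e+00,  1.09451747e-05,
        1.34799423e+00, -2.02786121e-01]), 'joint_vel': array([-2.64011097e-03, -3.84370036e-04, -5.39631041e-05,  2.20816027e-03,
        1.16938369e-03, -1.62023511e-03]), 'tau': array([ 4.41055936e-04, -4.46033442e+01, -2.90568370e+01, -4.53604889e-04,
        1.19160156e-02,  1.47087957e-05]), 'tcp_pos': array([ 0.2110045 , -0.50767146,  0.40385853]), 'tcp_rot': array([-3.07907193e+00, -6.14167847e-01, -3.40445815e-05]), 'wrist_force': array([ 0.91501486,  0.18880862, -0.60223125]), 'torque': array([ 0.01964559,  0.02554167, -0.0291495 ]), 'gripper_width': 0.08556646788613875} 0.1734
top {'mtx': array([[497.96191073,   0.        , 322.78488748],
       [  0.        , 497.96191073, 207.70803862],
       [  0.        ,   0.        ,   1.        ]]), 'origin': array([0.34759991, 0.01003201, 1.56557685]), 'orientation': array([ 0.1526292 , -0.1520791 , -1.56523709])}
scene {'mtx': array([[393.87170573,   0.        , 319.11004561],
       [  0.        , 393.87170573, 203.09126881],
       [  0.        ,   0.        ,   1.        ]]), 'origin': array([1.10899927, 0.58888733, 0.60892471]), 'orientation': array([0.43878691, 1.18435841, 2.20925982])}
```

View pics/top0.png

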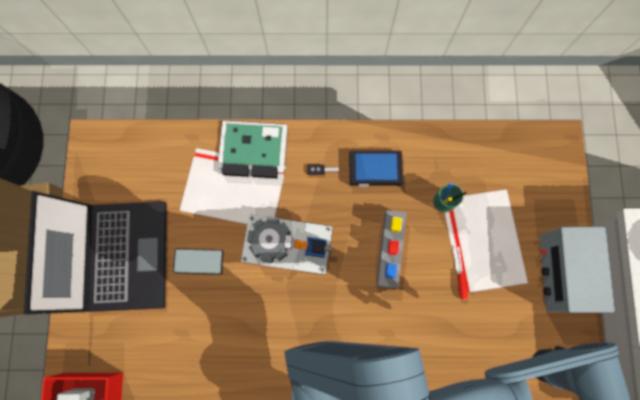

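View pics/scene0.png

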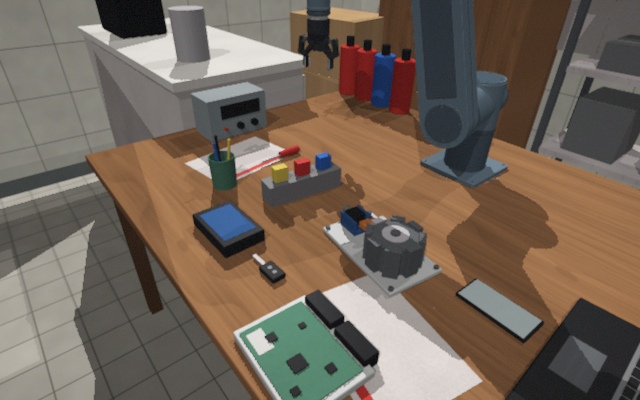

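```bash
cat > h.py <<'E'
from bench import robot
import numpy as np, cv2
from scipy.spatial.transform import Rotation as R
def shot(n,f,crop=None,k=1):
    info=robot.camera_info(n); im=cv2.cvtColor(robot.read_camera(n),cv2.COLOR_RGB2BGR)
    if crop: x0,y0,x1,y1=crop; im=im[y0:y1,x0:x1]
    if k!=1: im=cv2.resize(im,None,fx=k,fy=k,interpolation=cv2.INTER_CUBIC)
    cv2.imwrite(f"pics/{f}.png",im); return info
def ray(info,px,z):
    "pixel -> world point at height z"
    d=np.linalg.inv(info["mtx"])@[px[0],px[1],1]; d=R.from_rotvec(info["orientation"]).as_matrix()@(d*[1,-1,-1])
    o=info["origin"]; return o+d*(z-o[2])/d[2]
def proj(info,p):
    q=R.from_rotvec(info["orientation"]).as_matrix().T@(np.array(p)-info["origin"]); q=info["mtx"]@(q*[1,-1,-1]); return q[:2]/q[2]
def move(p,rot,s=None):
    "turn(deg), shift(cm) in tool axes to reach TCP p, rotation matrix rot, from measured pose"
    s=s or robot.state(); M=R.from_rotvec(s["tcp_rot"]).as_matrix()
    print("turn",np.degrees(R.from_matrix(M.T@rot).as_rotvec()).round(2),"shift cm",(100*M.T@(np.array(p)-s["tcp_pos"])).round(2))
def down(yaw):
    "tool down, closing axis (tool y) at world angle yaw"
    y=np.array([np.cos(yaw),np.sin(yaw),0]); z=np.array([0,0,-1.]); return np.column_stack([np.cross(y,z),y,z])
E
python3 - <<'E'
from h import *
i=shot("top","top1",(230,190,430,310),4)
for n,p in dict(y=(397,224),r=(393,247),b=(391,270)).items(): print(n,ray(i,p,.103))
for p in [(299,243)]: print(ray(i,p,.086))
E
```

```text
y [ 0.58567338 -0.21015139  0.103     ]
r [ 0.51702434 -0.19640431  0.103     ]
b [ 0.44959234 -0.18874318  0.103     ]
[0.53093229 0.08159518 0.086     ]
```

View pics/top1.png

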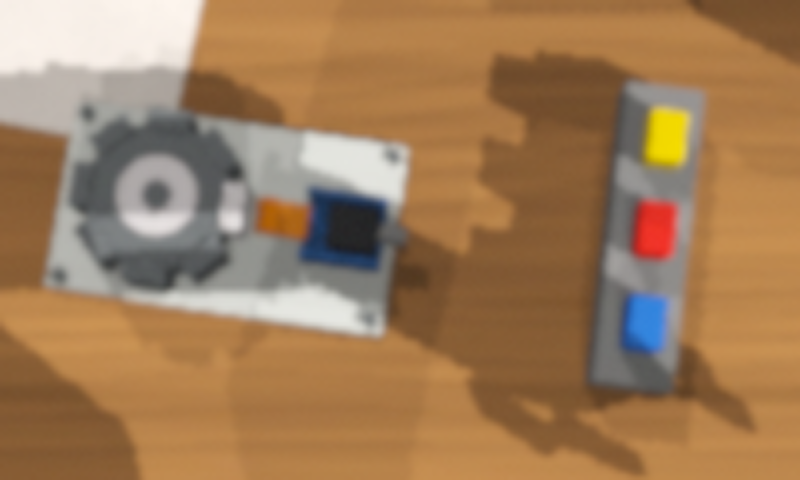

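Run:
```python
from h import *
i=robot.camera_info("top")
c=lambda p,z:ray(i,(230+(p[0]+.5)/4-.5,190+(p[1]+.5)/4-.5),z)
P=[c(p,.012) for p in[(80,98),(410,147),(383,337),(45,285)]]
print("plate",np.round(P,4),[np.linalg.norm(P[k]-P[k-1]).round(3) for k in range(4)])
for a,b in((3,2),(0,1),(2,1),(3,0)):
    d=P[b]-P[a]; print(np.degrees(np.arctan2(d[1],d[0])))
print("tooth",c((244,182),.086),c((244,233),.086),"hub",c((157,195),.086))
Q=[c(p,.061) for p in[(625,80),(705,90),(668,395),(590,382)]]
print("rack",np.round(Q,4),np.mean(Q,0),[np.linalg.norm(Q[k]-Q[k-1]).round(3) for k in range(4)])
for n,p in dict(y=(667,136),r=(656,230),b=(647,323)).items(): print(n,c(p,.1))
```

```text
plate [[ 0.6321  0.2426  0.012 ]
 [ 0.5929 -0.0189  0.012 ]
 [ 0.444   0.0025  0.012 ]
 [ 0.4841  0.2657  0.012 ]] [np.float64(0.15), np.float64(0.264), np.float64(0.15), np.float64(0.266)]
-98.67757200646967
-98.53811164868951
-8.1864655049972
-8.842914292189665
tooth [0.5546403 0.1069085 0.086    ] [0.51632149 0.10642298 0.086     ] hub [0.54482532 0.17186154 0.086     ]
rack [[ 0.6373 -0.1835  0.061 ]
 [ 0.6295 -0.2448  0.061 ]
 [ 0.398  -0.2098  0.061 ]
 [ 0.4076 -0.1518  0.061 ]] [ 0.51807813 -0.19748915  0.061     ] [np.float64(0.232), np.float64(0.062), np.float64(0.234), np.float64(0.059)]
y [ 0.58729323 -0.20877254  0.1       ]
r [ 0.51700171 -0.19866352  0.1       ]
b [ 0.44871    -0.19021985  0.1       ]
```

Run:
```python
from h import *
move((.517,-.1985,.36),down(np.radians(-98.2)))
i=robot.camera_info("wrist"); s=robot.state(); M=R.from_rotvec(s["tcp_rot"]).as_matrix()
print(M.T@(i["origin"]-s["tcp_pos"]), (M.T@R.from_rotvec(i["orientation"]).as_matrix()).round(2), i["mtx"])
```

```text
turn [-8.000e-02  1.000e-02  3.076e+01] shift cm [ 40.12 -16.81   4.44]
[0.07683728 0.00023241 0.03212245] [[-0.    0.95  0.3 ]
 [ 1.    0.   -0.  ]
 [-0.    0.3  -0.95]] [[281.82919606   0.         321.10157284]
 [  0.         281.82919606 200.52031234]
 [  0.           0.           1.        ]]
```

>>> play_rows(
  plan=[
    [[0, 0, 30.8, 40.1, -16.8, 4.4, 8.5], [0, 0, 30.8, 40.1, -16.8, 4.4, 8.5], [0, 0, 30.8, 40.1, -16.8, 4.4, 8.5], [0, 0, 30.8, 40.1, -16.8, 4.4, 8.5], [0, 0, 30.8, 40.1, -16.8, 4.4, 8.5]],
  ],
)

```text
time: 0.57
tcp_pos: [0.3498, -0.3678, 0.3846]
tcp_rot: [3.133, -0.236, -0.0]
wrist_force: [1.2, -0.2, -0.1]
gripper_width: 0.0849
```

Run:
```python
from h import *
move((.517,-.1985,.36),down(np.radians(-98.2)))
```

```text
turn [ 0.    0.01 -0.43] shift cm [ 13.99 -19.24   2.45]
```

>>> play_rows(
  plan=[
    [[0, 0, 0, 14.0, -19.2, 2.4, 8.5], [0, 0, 0, 14.0, -19.2, 2.4, 8.5], [0, 0, 0, 14.0, -19.2, 2.4, 8.5], [0, 0, 0, 14.0, -19.2, 2.4, 8.5], [0, 0, 0, 14.0, -19.2, 2.4, 8.5]],
  ],
)

```text
time: 0.98
tcp_pos: [0.495, -0.2187, 0.3637]
tcp_rot: [3.133, -0.226, -0.0]
wrist_force: [0.3, -1.6, -0.1]
gripper_width: 0.0849
```

Run:
```python
from h import *
robot.read_camera("wrist");robot.read_camera("wrist");robot.read_camera("wrist")
shot("wrist","w1")
s=robot.state(); print(s["tcp_pos"],s["wrist_force"])
move((.517,-.1985,.36),down(np.radians(-98.2)))
```

```text
[ 0.49455985 -0.21932858  0.36340994] [-1.07023213 -0.61259826 -0.06485757]
turn [-0.01  0.07  0.16] shift cm [ 1.93 -2.38  0.34]
```

View pics/w1.png

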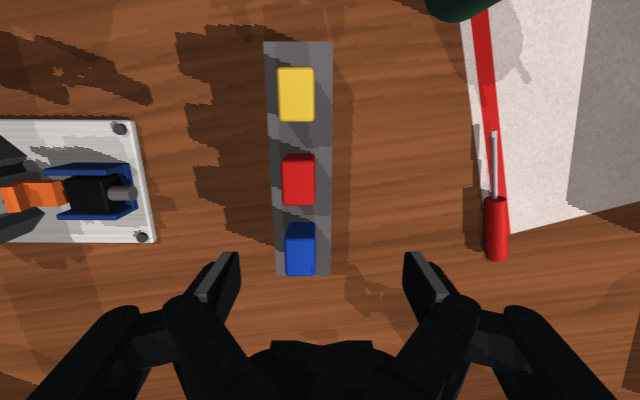

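Run:
```python
from h import *
i=robot.camera_info("wrist")
for n,p in dict(y0=(278,69),y1=(313,67),y2=(314,120),y3=(280,122),r0=(282,161),r1=(314,161),r2=(316,205),r3=(283,206),b0=(286,234),b3=(285,276),b1=(315,234),b2=(317,275)).items(): print(n,ray(i,p,.103).round(4))
for n,p in dict(k0=(264,42),k1=(332,42),k2=(331,275),k3=(275,275)).items(): print(n,ray(i,p,.061).round(4))
```

```text
y0 [ 0.6041 -0.2035  0.103 ]
y1 [ 0.6019 -0.2294  0.103 ]
y2 [ 0.5645 -0.2245  0.103 ]
y3 [ 0.5668 -0.198   0.103 ]
r0 [ 0.5365 -0.194   0.103 ]
r1 [ 0.5328 -0.2198  0.103 ]
r2 [ 0.4952 -0.2159  0.103 ]
r3 [ 0.4983 -0.1878  0.103 ]
b0 [ 0.4722 -0.1857  0.103 ]
b3 [ 0.4304 -0.1772  0.103 ]
b1 [ 0.4686 -0.2111  0.103 ]
b2 [ 0.4272 -0.2068  0.103 ]
k0 [ 0.6327 -0.1907  0.061 ]
k1 [ 0.6245 -0.2481  0.061 ]
k2 [ 0.3987 -0.2176  0.061 ]
k3 [ 0.4074 -0.1567  0.061 ]
```

Run:
```python
from h import *
move((.5162,-.2022,.242),down(np.radians(-98)))
```

```text
turn [-0.01  0.07 -0.04] shift cm [ 1.92 -2.   12.14]
```

>>> play_rows(
  plan=[
    [[0, 0, 0, 1.9, -2.0, 4.0, 8.5], [0, 0, 0, 1.9, -2.0, 8.0, 8.5], [0, 0, 0, 1.9, -2.0, 12.1, 8.5], [0, 0, 0, 1.9, -2.0, 12.1, 8.5], [0, 0, 0, 1.9, -2.0, 12.1, 8.5]],
  ],
)

```text
time: 1.6
tcp_pos: [0.5141, -0.2041, 0.2409]
tcp_rot: [-3.13, 0.228, 0.009]
wrist_force: [-0.8, 0.2, 1.4]
gripper_width: 0.085
```

>>> play_rows(
  plan=[
    [[0, 0, 0, 0, 0, 0, 3.5], [0, 0, 0, 0, 0, 0, 3.5], [0, 0, 0, 0, 0, 0, 3.5], [0, 0, 0, 0, 0, 0, 3.5], [0, 0, 0, 0, 0, 0, 3.5]],
  ],
  grip_force=40,
)

```text
time: 2.02
tcp_pos: [0.516, -0.2038, 0.2446]
tcp_rot: [3.132, -0.226, 0.004]
wrist_force: [0.2, 0.2, -0.3]
gripper_width: 0.0347
```

Run:
```python
from h import *
i=shot("wrist","w2")
s=robot.state(); print(s)
```

```text
{'time': 2.0667, 'joint_positions': array([-5.77150338e-01,  4.24015051e-01,  1.72692567e+00, -1.43957904e-05,
        9.88544354e-01,  1.13746902e+00]), 'joint_vel': array([ 0.00072439,  0.01001628,  0.00858954, -0.00071992, -0.00332915,
       -0.00053274]), 'tau': array([-8.00260878e-02, -4.84812641e+01, -2.35265762e+01,  5.97913808e-03,
       -1.17043080e-02, -5.93115583e-04]), 'tcp_pos': array([ 0.51588894, -0.20368325,  0.24417117]), 'tcp_rot': array([ 3.13244475e+00, -2.25635502e-01,  2.88686061e-03]), 'wrist_force': array([-0.36987404,  1.16155365,  0.89821709]), 'torque': array([ 0.00130404,  0.0085812 , -0.04222016]), 'gripper_width': 0.034797091768797424}
```

View pics/w2.png

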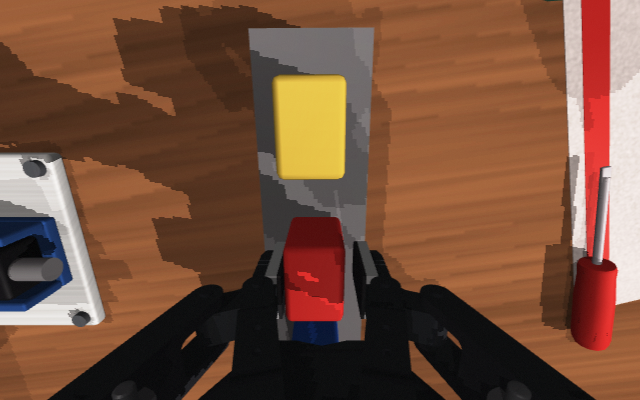

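>>> play_rows(
  plan=[
    [[0, 0, 0, 0, 0, 0, 2.2], [0, 0, 0, 0, 0, 0, 2.2], [0, 0, 0, 0, 0, 0, 2.2], [0, 0, 0, 0, 0, -1, 2.2], [0, 0, 0, 0, 0, -3, 2.2]],
  ],
  grip_force=60,
)

```text
time: 2.48
tcp_pos: [0.5147, -0.2029, 0.2713]
tcp_rot: [-3.131, 0.225, 0.008]
wrist_force: [0.3, -0.1, -0.5]
gripper_width: 0.0275
```

>>> play_rows(
  plan=[
    [[0, 0, 0, 0, 0, -4, 2.2], [0, 0, 0, 0, 0, -8, 2.2], [0, 0, 0, 0, 0, -11, 2.2], [0, 0, 0, 0, 0, -11, 2.2], [0, 0, 0, 0, 0, -11, 2.2]],
  ],
)

```text
time: 2.9
tcp_pos: [0.516, -0.2036, 0.3856]
tcp_rot: [3.131, -0.225, 0.007]
wrist_force: [-0.1, -0.2, -1.4]
gripper_width: 0.0272
```

Run:
```python
from h import *
s=robot.state(); print(s["tcp_pos"],s["tcp_rot"],s["wrist_force"],s["gripper_width"])
yv=np.array([np.sin(np.radians(8.5)),np.cos(np.radians(8.5)),0])
move(np.array([.535,.104,.36])-.09*yv,down(np.radians(-98.5)))
```

```text
[ 0.51596471 -0.20357784  0.38557118] [ 3.13101523 -0.22514117  0.00686722] [-0.07368369 -0.1514099  -1.41809501] 0.027222331193683426
turn [ 0.12 -0.26  0.27] shift cm [ -2.57 -21.72   2.5 ]
```

>>> play_rows(
  plan=[
    [[0, 0, 0.3, -2.6, -21.7, 1.0, 2.2], [0, 0, 0.3, -2.6, -21.7, 1.0, 2.2], [0, 0, 0.3, -2.6, -21.7, 1.0, 2.2], [0, 0, 0.3, -2.6, -21.7, 1.0, 2.2], [0, 0, 0.3, -2.6, -21.7, 1.0, 2.2]],
  ],
)

```text
time: 3.32
tcp_pos: [0.5198, 0.0064, 0.3715]
tcp_rot: [-3.132, 0.235, 0.006]
wrist_force: [0.5, -0.8, -0.3]
gripper_width: 0.0272
```

Run:
```python
from h import *
for k in range(4): robot.read_camera("wrist")
i=shot("wrist","w3")
s=robot.state(); print(s["tcp_pos"],s["tcp_rot"],s["joint_vel"].round(3),s["wrist_force"])
for z,n in((.086,"tooth"),(.07,"mouth")):
    print(n,proj(i,(.535,.104,z)))
```

```text
[0.520464   0.00474368 0.37221475] [ 3.13275233 -0.23161449 -0.00392083] [-0.036  0.001 -0.013 -0.002 -0.    -0.001] [ 0.28217708 -0.09034164 -0.33385965]
tooth [214.42090351 195.58867036]
mouth [220.19175671 190.92814666]
```

View pics/w3.png

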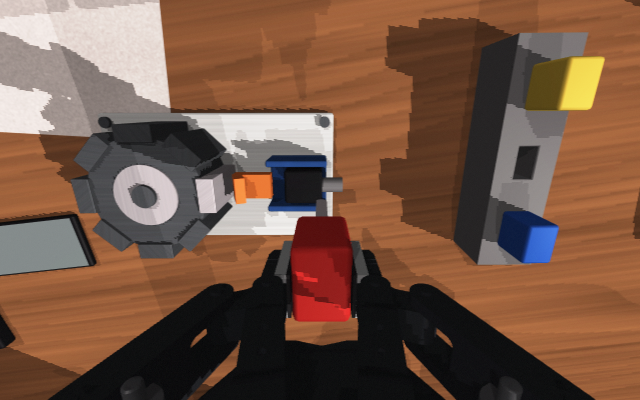

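Run:
```python
import cv2
im=cv2.imread("pics/w3.png")[160:230,180:290]; cv2.imwrite("pics/w3c.png",cv2.resize(im,None,fx=7,fy=7,interpolation=cv2.INTER_CUBIC))
```

```text
(no output)
```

View pics/w3c.png

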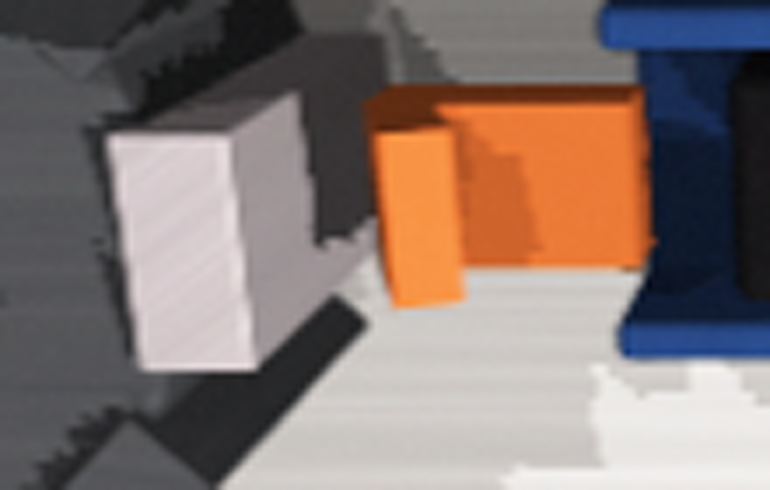

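Run:
```python
from h import *
i=robot.camera_info("wrist")
a,b=ray(i,(212.4,178.7),.086),ray(i,(216.3,212.4),.086)
print(a,b,(a+b)/2,np.linalg.norm(a-b),np.degrees(np.arctan2(*(a-b)[1::-1])))
m=(a+b)/2
c,d=ray(i,(233.3,178.9),.07),ray(i,(236,203.4),.07); print(c,d,np.linalg.norm(c-d))
ph=np.radians(-8.5); X=np.array([np.cos(ph),np.sin(ph),0]);Y=np.array([-np.sin(ph),np.cos(ph),0])
print("nose rel y",(c-m)@Y,(d-m)@Y,"x",(c-m)@X,(d-m)@X)
# target A: leaf centre 4+6 mm off the face, tip z .080
for off,zt in((.030,.11),(.008,.11),(.008,.078)):
    move(m-off*Y+[0,0,-.086+zt+.239],np.column_stack([-X*-1,-Y,[0,0,-1]]))
```

```text
[0.55169987 0.10035304 0.086     ] [0.51899659 0.105395   0.086     ] [0.53534823 0.10287402 0.086     ] 0.03308965504987544 -8.76444622517713
[0.54564594 0.08692027 0.07      ] [0.52055722 0.0903475  0.07      ] 0.02532172035583634
nose rel y -0.014256410952620022 -0.014575180673502447 x 0.012542709038208933 -0.012777004776212924
turn [0.03 0.14 0.04] shift cm [ 0.03 -6.93  2.32]
turn [0.03 0.14 0.04] shift cm [ 0.03 -9.13  2.32]
turn [0.03 0.14 0.04] shift cm [ 0.04 -9.13  5.52]
```

>>> play_rows(
  plan=[
    [[0, 0.1, 0, 0, -4, 1.0, 2.2], [0, 0.1, 0, 0, -7, 2.3, 2.2], [0, 0.1, 0, 0, -8.8, 2.3, 2.2], [0, 0.1, 0, 0, -8.8, 3.5, 2.2], [0, 0.1, 0, 0, -8.8, 5.0, 2.2]],
  ],
)

```text
time: 3.98
tcp_pos: [0.5346, 0.0909, 0.3233]
tcp_rot: [3.132, -0.234, 0.005]
wrist_force: [0.0, -0.4, -1.2]
gripper_width: 0.027
```

>>> play_rows(
  plan=[
    [[0, 0, 0, 0, 0, 0.5, 2.2], [0, 0, 0, 0, 0, 0.5, 2.2], [0, 0, 0, 0, 0, 0.5, 2.2]],
  ],
)

```text
time: 4.23
tcp_pos: [0.5341, 0.0903, 0.3182]
tcp_rot: [3.132, -0.237, 0.001]
wrist_force: [0.9, -0.3, -0.6]
gripper_width: 0.0271
```

```bash
cat >> h.py <<'E'
ph=np.radians(-8.5); X=np.array([np.cos(ph),np.sin(ph),0]);Y=np.array([-np.sin(ph),np.cos(ph),0]); T=np.array([.5353,.1029,.086])
def rep():
    s=robot.state(); p=s["tcp_pos"]-T; f=s["wrist_force"]; t=s["torque"]
    print("rig x,y mm",(1e3*p@X).round(2),(1e3*p@Y).round(2),"tip z",(1e3*(s["tcp_pos"][2]-.239)).round(2),"F xyz rig",(f@X).round(2),(f@Y).round(2),f[2].round(2),"M",(t@X).round(2),(t@Y).round(2),t[2].round(2),"w",(1e3*s["gripper_width"]).round(2),"t",s["time"])
    move(s["tcp_pos"],np.column_stack([X,-Y,[0,0,-1]]),s)
E
python3 -c "
from h import *
rep()"
```

```text
Traceback (most recent call last):
  File "h.py", line 25, in rep
    print("rig x,y mm",(1e3*p@X).round(2),(1e3*p@Y).round(2),"tip z",(1e3*(s["tcp_pos"][2]-.239)).round(2),"F xyz rig",(f@X).round(2),(f@Y).round(2),f[2].round(2),"M",(t@X).round(2),(t@Y).round(2),t[2].round(2),"w",(1e3*s["gripper_width"]).round(2),"t",s["time"])
                                                                                                                                                                                                                       ^^^^^^^^^^^^^^^^^^^^^^^^^^^^^^
AttributeError: 'float' object has no attribute 'round'
```

>>> play_rows(
  plan=[
    [[0, 0, 0, 0.1, -0.2, 0, 2.2], [0, 0, 0, 0.1, -0.4, 0, 2.2], [0, 0, 0, 0.1, -0.5, 0, 2.2], [0, 0, 0, 0.1, -0.5, 0, 2.2], [0, 0, 0, 0.1, -0.5, 0, 2.2]],
  ],
)

```text
time: 4.65
tcp_pos: [0.5356, 0.0965, 0.3188]
tcp_rot: [3.133, -0.233, 0.004]
wrist_force: [-0.3, 0.5, -0.8]
gripper_width: 0.027
```

```bash
sed -i 's/(1e3\*s\["gripper_width"\]).round(2)/round(1e3*s["gripper_width"],2)/' h.py; python3 -c "
from h import *
rep()"
```

```text
rig x,y mm 1.29 -6.29 tip z 79.83 F xyz rig -0.36 0.49 -0.84 M 0.05 -0.02 0.06 w 27.0 t 4.65
turn [-0.   -0.14 -0.02] shift cm [0. 0. 0.]
```

>>> play_rows(
  plan=[
    [[0, 0, 0, -0.1, -0.05, 0, 2.2], [0, 0, 0, -0.1, -0.1, 0, 2.2], [0, 0, 0, -0.1, -0.15, 0, 2.2], [0, 0, 0, -0.1, -0.15, 0, 2.2], [0, 0, 0, -0.1, -0.15, 0, 2.2]],
  ],
)

```text
time: 5.07
tcp_pos: [0.5348, 0.0981, 0.3184]
tcp_rot: [3.133, -0.234, 0.003]
wrist_force: [-0.2, -0.1, -1.5]
gripper_width: 0.0276
```

>>> play_rows(
  plan=[
    [[0, 0, 0, 0, -0.05, 0, 2.2], [0, 0, 0, 0, -0.05, 0, 2.2], [0, 0, 0, 0, -0.05, 0, 2.2]],
  ],
)

```text
time: 5.32
tcp_pos: [0.5349, 0.0985, 0.3184]
tcp_rot: [3.133, -0.234, 0.003]
wrist_force: [0.3, 0.4, 0.1]
gripper_width: 0.027
```

```bash
python3 -c "
from h import *
rep()"
```

```text
rig x,y mm 0.27 -4.38 tip z 79.42 F xyz rig 0.24 0.47 0.06 M -0.05 -0.01 -0.02 w 27.01 t 5.3167
turn [-0.   -0.1  -0.04] shift cm [0. 0. 0.]
```

No contact yet; keep stepping.

>>> play_rows(
  plan=[
    [[0, 0, 0, 0, -0.05, 0, 2.2], [0, 0, 0, 0, -0.05, 0, 2.2], [0, 0, 0, 0, -0.05, 0, 2.2]],
  ],
)

```text
time: 5.57
tcp_pos: [0.535, 0.099, 0.3184]
tcp_rot: [3.133, -0.234, 0.003]
wrist_force: [0.4, 0.3, -1.2]
gripper_width: 0.027
```

>>> play_rows(
  plan=[
    [[0, 0, 0, 0, -0.05, 0, 2.2], [0, 0, 0, 0, -0.05, 0, 2.2], [0, 0, 0, 0, -0.05, 0, 2.2]],
  ],
)

```text
time: 5.82
tcp_pos: [0.5351, 0.0995, 0.3184]
tcp_rot: [3.133, -0.234, 0.003]
wrist_force: [-0.5, 0.3, 0.1]
gripper_width: 0.0271
```

```bash
python3 -c "
from h import *
rep()"
```

```text
rig x,y mm 0.26 -3.38 tip z 79.43 F xyz rig -0.55 0.2 0.11 M -0.02 0.02 -0.01 w 27.13 t 5.8167
turn [-0.   -0.1  -0.04] shift cm [0. 0. 0.]
```

>>> play_rows(
  plan=[
    [[0, 0, 0, 0, -0.05, 0, 2.2], [0, 0, 0, 0, -0.05, 0, 2.2], [0, 0, 0, 0, -0.05, 0, 2.2]],
  ],
)

```text
time: 6.07
tcp_pos: [0.5351, 0.1, 0.3184]
tcp_rot: [3.133, -0.234, 0.003]
wrist_force: [0.2, 0.8, -1.2]
gripper_width: 0.0273
```

>>> play_rows(
  plan=[
    [[0, 0, 0, 0, -0.05, 0, 2.2], [0, 0, 0, 0, -0.05, 0, 2.2], [0, 0, 0, 0, -0.05, 0, 2.2]],
  ],
)

```text
time: 6.32
tcp_pos: [0.5352, 0.1005, 0.3184]
tcp_rot: [3.133, -0.234, 0.003]
wrist_force: [-0.0, 0.7, -0.8]
gripper_width: 0.0273
```

>>> play_rows(
  plan=[
    [[0, 0, 0, 0, -0.05, 0, 2.2], [0, 0, 0, 0, -0.05, 0, 2.2], [0, 0, 0, 0, -0.05, 0, 2.2]],
  ],
)

```text
time: 6.57
tcp_pos: [0.5353, 0.101, 0.3184]
tcp_rot: [3.133, -0.234, 0.003]
wrist_force: [-1.1, -0.0, -1.2]
gripper_width: 0.0274
```

```bash
python3 -c "
from h import *
rep()"
```

```text
rig x,y mm 0.27 -1.88 tip z 79.45 F xyz rig -1.12 -0.19 -1.16 M 0.03 -0.02 0.02 w 27.42 t 6.5667
turn [-0.   -0.1  -0.04] shift cm [0. 0. 0.]
```

>>> play_rows(
  plan=[
    [[0, 0, 0, 0, -0.05, 0, 2.2], [0, 0, 0, 0, -0.1, 0, 2.2], [0, 0, 0, 0, -0.1, 0, 2.2]],
  ],
)

```text
time: 6.82
tcp_pos: [0.5354, 0.102, 0.3184]
tcp_rot: [3.133, -0.234, 0.003]
wrist_force: [0.0, -0.4, -1.2]
gripper_width: 0.0273
```

>>> play_rows(
  plan=[
    [[0, 0, 0, 0, -0.05, 0, 2.2], [0, 0, 0, 0, -0.05, 0, 2.2], [0, 0, 0, 0, -0.05, 0, 2.2]],
  ],
)

```text
time: 7.07
tcp_pos: [0.5355, 0.1024, 0.3184]
tcp_rot: [3.133, -0.234, 0.003]
wrist_force: [-0.1, -1.1, -0.4]
gripper_width: 0.0268
```

>>> play_rows(
  plan=[
    [[0, 0, 0, 0, -0.05, 0, 2.2], [0, 0, 0, 0, -0.05, 0, 2.2], [0, 0, 0, 0, -0.05, 0, 2.2]],
  ],
)

```text
time: 7.32
tcp_pos: [0.5356, 0.1027, 0.3184]
tcp_rot: [3.132, -0.234, 0.002]
wrist_force: [0.0, -2.2, -0.5]
gripper_width: 0.027
```

```bash
python3 -c "
from h import *
rep()"
```

```text
rig x,y mm 0.28 -0.15 tip z 79.43 F xyz rig 0.33 -2.15 -0.5 M -0.57 -0.01 0.04 w 27.0 t 7.3167
turn [ 0.04 -0.09 -0.03] shift cm [0. 0. 0.]
```

>>> play_rows(
  plan=[
    [[0, 0, 0, 0, 0, 0.25, 2.2], [0, 0, 0, 0, 0, 0.5, 2.2], [0, 0, 0, 0, 0, 0.75, 2.2], [0, 0, 0, 0, 0, 1.0, 2.2], [0, 0, 0, 0, 0, 1.0, 2.2]],
  ],
)

```text
time: 7.73
tcp_pos: [0.5355, 0.1027, 0.3078]
tcp_rot: [3.132, -0.234, 0.002]
wrist_force: [-0.5, -3.5, -2.3]
gripper_width: 0.0274
```

>>> play_rows(
  plan=[
    [[0, 0, 0, 0, 0, 0.15, 2.2], [0, 0, 0, 0, 0, 0.3, 2.2], [0, 0, 0, 0, 0, 0.45, 2.2], [0, 0, 0, 0, 0, 0.6, 2.2], [0, 0, 0, 0, 0, 0.6, 2.2]],
  ],
)

```text
time: 8.15
tcp_pos: [0.5357, 0.1027, 0.3023]
tcp_rot: [3.132, -0.234, 0.003]
wrist_force: [-1.2, -5.8, -0.4]
gripper_width: 0.0275
```

```bash
python3 -c "
from h import *
rep()"
```

```text
rig x,y mm 0.38 -0.17 tip z 63.29 F xyz rig -0.36 -5.89 -0.41 M -1.15 -0.22 0.03 w 27.48 t 8.15
turn [ 0.04 -0.11 -0.04] shift cm [0. 0. 0.]
```

>>> play_rows(
  plan=[
    [[0, 0, 0, 0, 0.05, 0, 2.2], [0, 0, 0, 0, 0.1, 0, 2.2], [0, 0, 0, 0, 0.1, 0, 2.2]],
  ],
)

```text
time: 8.4
tcp_pos: [0.5355, 0.1022, 0.3023]
tcp_rot: [-3.132, 0.234, -0.003]
wrist_force: [1.0, -2.7, -0.8]
gripper_width: 0.0271
```

```bash
python3 -c "
from h import *
rep()"
```

```text
rig x,y mm 0.26 -0.63 tip z 63.3 F xyz rig 1.35 -2.51 -0.79 M -0.3 -0.19 0.05 w 27.13 t 8.4
turn [-0.05 -0.1  -0.05] shift cm [0. 0. 0.]
```

>>> play_rows(
  plan=[
    [[0, 0, 0, 0, 0, 0.15, 2.2], [0, 0, 0, 0, 0, 0.3, 2.2], [0, 0, 0, 0, 0, 0.45, 2.2], [0, 0, 0, 0, 0, 0.45, 2.2]],
  ],
)

```text
time: 8.73
tcp_pos: [0.5352, 0.1023, 0.2974]
tcp_rot: [-3.132, 0.234, -0.001]
wrist_force: [-0.7, -0.1, -0.7]
gripper_width: 0.0271
```

>>> play_rows(
  plan=[
    [[0, 0, 0, 0, 0, 0.15, 2.2], [0, 0, 0, 0, 0, 0.3, 2.2], [0, 0, 0, 0, 0, 0.3, 2.2]],
  ],
)

```text
time: 8.98
tcp_pos: [0.5353, 0.1021, 0.2945]
tcp_rot: [-3.133, 0.234, -0.002]
wrist_force: [-0.9, -1.1, -0.6]
gripper_width: 0.0272
```

```bash
python3 -c "
from h import *
rep()"
```

```text
rig x,y mm 0.14 -0.82 tip z 55.54 F xyz rig -0.73 -1.23 -0.61 M -0.04 -0.01 0.03 w 27.25 t 8.9833
turn [-0.01 -0.06 -0.04] shift cm [0. 0. 0.]
```

>>> play_rows(
  plan=[
    [[0, 0, 0, 0, 0, 0.15, 2.2], [0, 0, 0, 0, 0, 0.3, 2.2], [0, 0, 0, 0, 0, 0.3, 2.2]],
  ],
)

```text
time: 9.23
tcp_pos: [0.5354, 0.102, 0.2916]
tcp_rot: [3.133, -0.234, 0.002]
wrist_force: [0.6, -0.3, -0.2]
gripper_width: 0.0275
```

>>> play_rows(
  plan=[
    [[0, 0, 0, 0, 0, 0.15, 2.2], [0, 0, 0, 0, 0, 0.3, 2.2], [0, 0, 0, 0, 0, 0.3, 2.2]],
  ],
)

```text
time: 9.48
tcp_pos: [0.5355, 0.1021, 0.2887]
tcp_rot: [-3.133, 0.234, -0.003]
wrist_force: [0.0, 0.1, -0.5]
gripper_width: 0.0274
```

```bash
python3 -c "
from h import *
rep()"
```

```text
rig x,y mm 0.31 -0.81 tip z 49.71 F xyz rig -0.01 0.09 -0.49 M 0.15 -0.05 0.02 w 27.42 t 9.4833
turn [-0.02 -0.1  -0.04] shift cm [0. 0. 0.]
```

>>> play_rows(
  plan=[
    [[0, 0, 0, 0, 0, 0.15, 2.2], [0, 0, 0, 0, 0, 0.3, 2.2], [0, 0, 0, 0, 0, 0.3, 2.2]],
  ],
)

```text
time: 9.73
tcp_pos: [0.5357, 0.1022, 0.286]
tcp_rot: [-3.132, 0.234, -0.004]
wrist_force: [1.1, 2.7, 0.0]
gripper_width: 0.0274
```

>>> play_rows(
  plan=[
    [[0, 0, 0, 0, 0, 0.15, 2.2], [0, 0, 0, 0, 0, 0.3, 2.2], [0, 0, 0, 0, 0, 0.3, 2.2]],
  ],
)

```text
time: 9.98
tcp_pos: [0.5354, 0.1021, 0.2826]
tcp_rot: [-3.133, 0.234, -0.002]
wrist_force: [0.3, 2.7, -0.6]
gripper_width: 0.0273
```

```bash
python3 -c "
from h import *
rep()"
```

```text
rig x,y mm 0.24 -0.73 tip z 43.57 F xyz rig -0.13 2.76 -0.62 M 0.64 -0.15 -0.03 w 27.3 t 9.9833
turn [-0.02 -0.08 -0.04] shift cm [0. 0. 0.]
```

>>> play_rows(
  plan=[
    [[0, 0, 0, 0, -0.04, 0, 2.2], [0, 0, 0, 0, -0.04, 0.15, 2.2], [0, 0, 0, 0, -0.04, 0.3, 2.2]],
  ],
)

```text
time: 10.23
tcp_pos: [0.5355, 0.1023, 0.2799]
tcp_rot: [3.133, -0.234, 0.003]
wrist_force: [-0.4, 1.4, 1.7]
gripper_width: 0.0271
```

```bash
python3 -c "
from h import *
rep()"
```

```text
rig x,y mm 0.3 -0.52 tip z 40.88 F xyz rig -0.59 1.36 1.74 M 0.46 -0.03 0.03 w 27.12 t 10.2333
turn [ 0.01 -0.1  -0.03] shift cm [0. 0. 0.]
```

>>> play_rows(
  plan=[
    [[0, 0, 0, 0, 0, 0.15, 2.2], [0, 0, 0, 0, 0, 0.3, 2.2]],
  ],
)

```text
time: 10.4
tcp_pos: [0.5355, 0.1023, 0.2768]
tcp_rot: [3.133, -0.234, 0.002]
wrist_force: [0.4, 1.9, 1.0]
gripper_width: 0.0269
```

```bash
python3 -c "
from h import *
rep()"
```

```text
rig x,y mm 0.28 -0.53 tip z 37.77 F xyz rig 0.14 1.95 1.03 M 0.44 0.0 0.09 w 26.91 t 10.4
turn [ 0.   -0.09 -0.04] shift cm [0. 0. 0.]
```

>>> play_rows(
  plan=[
    [[0, 0, 0, 0, 0, 0.15, 2.2], [0, 0, 0, 0, 0, 0.3, 2.2], [0, 0, 0, 0, 0, 0.45, 2.2]],
  ],
)

```text
time: 10.65
tcp_pos: [0.5355, 0.1023, 0.2723]
tcp_rot: [3.133, -0.234, 0.003]
wrist_force: [0.4, 1.4, 0.9]
gripper_width: 0.0271
```

```bash
python3 -c "
from h import *
rep()"
```

```text
rig x,y mm 0.33 -0.51 tip z 33.29 F xyz rig 0.16 1.47 0.9 M 0.37 0.03 0.05 w 27.1 t 10.65
turn [ 0.   -0.1  -0.04] shift cm [0. 0. 0.]
```

>>> play_rows(
  plan=[
    [[0, 0, 0, 0, 0, 0.1, 2.2], [0, 0, 0, 0, 0, 0.2, 2.2], [0, 0, 0, 0, 0, 0.2, 2.2]],
  ],
)

```text
time: 10.9
tcp_pos: [0.5355, 0.1023, 0.2701]
tcp_rot: [3.133, -0.234, 0.002]
wrist_force: [0.7, 2.6, -1.2]
gripper_width: 0.0272
```

```bash
python3 -c "
from h import *
rep()"
```

```text
rig x,y mm 0.3 -0.51 tip z 31.15 F xyz rig 0.35 2.66 -1.21 M 0.41 -0.04 0.05 w 27.24 t 10.9
turn [ 0.   -0.08 -0.04] shift cm [0. 0. 0.]
```

>>> play_rows(
  plan=[
    [[0, 0, 0, 0, 0, 0.05, 2.2], [0, 0, 0, 0, 0, 0.1, 2.2], [0, 0, 0, 0, 0, 0.1, 2.2]],
  ],
)

```text
time: 11.15
tcp_pos: [0.5355, 0.1023, 0.2694]
tcp_rot: [3.133, -0.234, 0.003]
wrist_force: [0.2, 1.7, 0.0]
gripper_width: 0.0271
```

>>> play_rows(
  plan=[
    [[0, 0, 0, 0, 0, 0.05, 2.2], [0, 0, 0, 0, 0, 0.1, 2.2]],
  ],
)

```text
time: 11.32
tcp_pos: [0.5356, 0.1023, 0.2689]
tcp_rot: [3.133, -0.234, 0.003]
wrist_force: [-2.3, 2.5, 9.4]
gripper_width: 0.0271
```

```bash
python3 -c "
from h import *
rep()"
```

```text
rig x,y mm 0.37 -0.53 tip z 29.9 F xyz rig -2.69 2.16 9.38 M 0.34 0.41 0.02 w 27.1 t 11.3167
turn [ 0.   -0.11 -0.03] shift cm [0. 0. 0.]
```

>>> play_rows(
  plan=[
    [[0, 0, 0, 0, 0, -0.03, 3.0], [0, 0, 0, 0, 0, -0.03, 3.4], [0, 0, 0, 0, 0, -0.03, 4.5], [0, 0, 0, 0, 0, -0.03, 6], [0, 0, 0, 0, 0, -0.03, 6]],
  ],
  grip_force=20,
)

```text
time: 11.73
tcp_pos: [0.5356, 0.1022, 0.2686]
tcp_rot: [3.133, -0.234, 0.002]
wrist_force: [-0.3, -0.3, 0.2]
gripper_width: 0.0602
```

>>> play_rows(
  plan=[
    [[0, 0, 0, 0, 0, -2, 6], [0, 0, 0, 0, 0, -5, 6], [0, 0, 0, 0, 0, -9, 6], [0, 0, 0, 0, 4, -10, 6], [0, 0, 0, 0, 8, -10, 6]],
  ],
)

```text
time: 12.15
tcp_pos: [0.5245, 0.0239, 0.3729]
tcp_rot: [3.133, -0.226, 0.016]
wrist_force: [0.4, -1.5, -0.5]
gripper_width: 0.0598
```

Run:
```python
from h import *
for k in range(4): robot.read_camera("wrist")
i=shot("wrist","w4"); rep()
im=cv2.imread("pics/w4.png")[130:240,160:300]; cv2.imwrite("pics/w4c.png",cv2.resize(im,None,fx=5,fy=5,interpolation=cv2.INTER_CUBIC))
```

```text
rig x,y mm -0.01 -80.7 tip z 129.48 F xyz rig 0.03 0.52 0.64 M -0.03 -0.01 -0.02 w 59.93 t 12.4
turn [-0.03 -0.06 -0.12] shift cm [0. 0. 0.]
```

View pics/w4c.png

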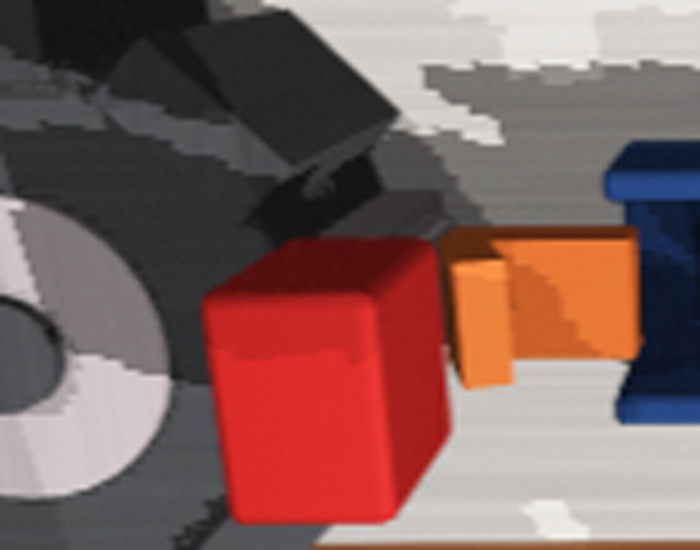

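Run:
```python
from h import *
i=robot.camera_info("wrist")
for p in((450,262),(465,388)):
    c=ray(i,(160+p[0]/5-.4,130+p[1]/5-.4),.07); print((c-T)@Y,(c-T)@X)
# handle top corners z=.128
P=[ray(i,(160+x/5-.4,130+y/5-.4),.128) for x,y in((205,298),(378,292),(398,522),(238,522))]
for q in P: print("handle",1e3*((q-T)@X),1e3*((q-T)@Y))
```

```text
-0.01214021359099532 0.011823943285330568
-0.01308687787598201 -0.014044123752443528
handle 20.479296963652292 10.74581106601935
handle 21.347764511729785 -15.824036345723849
handle -16.993977776180184 -15.418008183015429
handle -16.907491968846774 10.352449565981015
```

Run:
```python
from h import *
shot("scene","s1",(220,130,460,310),3.3); rep()
```

```text
rig x,y mm -0.04 -80.13 tip z 129.34 F xyz rig -0.83 -0.5 -0.29 M 0.04 -0.0 0.0 w 60.11 t 12.45
turn [-0.03 -0.05 -0.05] shift cm [0. 0. 0.]
```

View pics/s1.png

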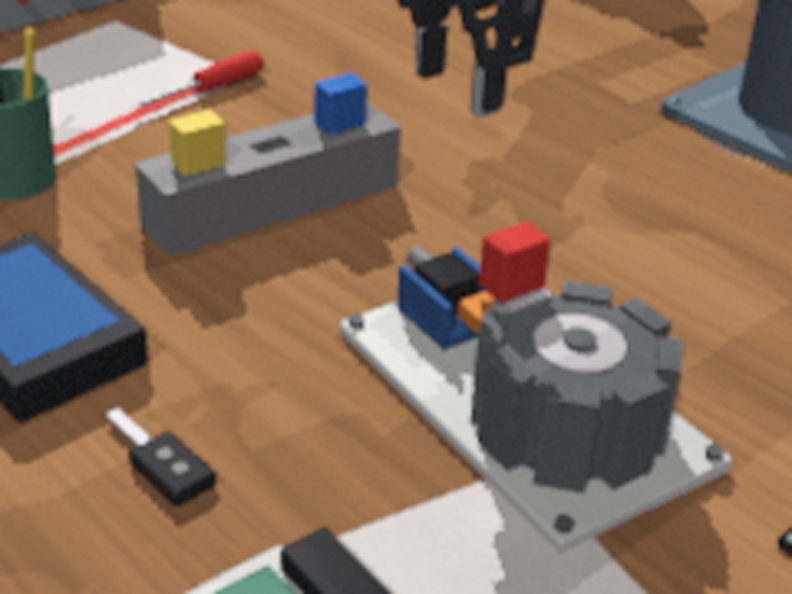

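```bash
python3 -c "
from bench import robot
print(robot.close_job())"
```

```text
the job is handed in; nothing more can be done
None
```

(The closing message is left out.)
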